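# Hold an engineer's square in the corner of a tilting-post jig

### The arm

A 6-joint arm with a two-finger parallel gripper is mounted at the origin on a cart in front of the work surface, level with it; the furniture and walls round the work are solid. World frame = base frame: x ahead of the robot, y to its left, z up, the work surface at z = 0. Lengths are in m, angles in rad, forces in N, time in s.
With the tool pointing down it reaches from about 0.35 to 0.975 m from the base axis. Payload 4.9 kg.
Tool frame: the origin (TCP) lies on the centre line of the jaws, within the pads' length; the fingertips stand 17 mm ahead of it and the grasp point (between the pads) lies 2 mm behind it; z points along the fingers, y is the direction in which the jaws open and shut (so a half turn about z gives the same grasp; the last joint's range is limited). The gripper opens to 85 mm and grips with 20 to 120 N. Pads are 22 mm wide; open, the fingers measure 114 mm over their backs; the gripper's body (76 mm by 85 mm) begins 54 mm behind the grasp point. The pads swing forward as they close: fully open they stand 13 mm farther back than shut.
Start: joints at [-1.422, 0.053, 1.613, -0, 1.476, -0.119], TCP at [0.165, -0.603, 0.248] pointing down, gripper open.
Joint ranges: [-3.01, 3.01], [-1.01, 2.22], [0.06, 2.58], [-1.02, 4.17], [0.09, 2.62], [-3.14, 3.14]. Speed limits (rad/s): [2.57, 2.57, 3.14, 3.14, 3.14, 3.14].

### API

Orientations are given as a rotation vector (axis times angle).
In Python, from station import manip gives the robot as it stands.
- The arm moves only by the shell command python3 -m inch 'ROWS' [FORCE]. ROWS is text: rows parted by semicolons, each of 7 numbers parted by spaces: the turn, a rotation vector about the tool's x, y, z in degrees, then the shift along the tool's x, y, z in mm, then the closure in counts, from 0 (fully open) to 255 (shut). In form: rx ry rz dx dy dz hand; .... A call has 1 to 5 rows; each row shifts and turns the commanded pose from where the row before left it, along the tool's axes as they then stand; what a row does not reach is not made up. A row lasts 1/10 s, in which the tool goes at most 50 mm and 8.59 degrees, less where a joint would pass 70% of its speed; a pose out of reach is approached as far as the arm can. A call is refused whole if a number of a shift passes 50 or a number of a turn 8.59, either way. A call with a gripper value outside its range is refused whole. The fingers move at their own pace and stop on an object; FORCE is the grip in N (left out, the last holds). Time passes only in rows, so rows that do not move let the fingers close. It gives the time, the measured TCP pose, the force and the opening at its end, in the units of the state.
- manip.state(): the state, without advancing time (a new reading comes with each control period).
- manip.camera(name): name is "side" or "top"; returns the picture (480x640x3 uint8, blue, green, red); there is no depth.
- manip.camera_model(name): a dict with "fx", "fy", "cx", "cy" (pixels), "R" (3x3) and "t" (3): a world point X has camera coordinates R X + t. Camera axes: x right, y down, z forward; pixel columns grow to the right and rows downward; lengths in m; the calibration is good to about 2 mm. A picture is of the moment at which its call begins. camera_model takes no time and is no camera call.
- manip.finish_job(): hands the job in, once; it reports no verdict.
Trained networks look in the newest picture that a camera, given by its name, has taken for a name from the list of things; names that differ only in an ending like _2 or _b are one class to them, and where a whole thing is asked for, a point or a joint stands for the part that bears it (a point fixed in the world has none). Each returns a list of dicts, best first, with "conf" (0 to 1); they miss things now and then, are a little off and sometimes report something else, mostly with a low value. They report only what shows in the picture. A call takes as long as a camera call.
- manip.search_frame(target, camera): "centre" ([x, y, z] in m, in world coordinates, good to about 4 mm: the middle of the surface that is visible of it).
- manip.cut_out(target, camera): "region" (480x640 bool, what is visible of it).
- manip.place_of(target, camera): "centre" ([x, y, z] in m, in world coordinates, good to about 4 mm: a listed point, or the origin of a listed thing).
The state is a dict: "time": time; "q": joint angles; "qd": joint speeds; "joint_efforts": joint torques, N m; "ee_pos": TCP position; "ee_rot": TCP orientation; "force": force on the tool from outside, world axes, zero at the start; "ft_torque": the same for the moment, N m; "grip_width": finger opening in m.
Only numpy, scipy, OpenCV 4.12 (cv2) and the standard library are available. Lean on these libraries where they do the work, as an engineer would, in place of code of your own. Each camera call takes 0.05 s, during which the arm holds its last target. There are 200 camera calls.

### The job

The post of the small jig leans because its clamp is still slack. Take the engineer's square that lies flat on the bench, stand it upright on its stock on the jig's base plate, and slide it into the corner until the stock sits flat on the plate and the blade and heel lie flush against the middle of the post's face, which brings the post upright. Finish while still gripping the square and pressing it there so that the post could be clamped; do not let go, and do not disturb the torch head or the tweezers nearby.

Things in the scene. Friction and masses are not known exactly. Their poses are not given: they have to be found in the camera images.
- square: Steel engineer's square, 0.45 kg, L-shaped. Origin: heel (outer corner of the L, mid thickness). Thick stock: x -95..0, y 0..32, z -12..12 mm, +x to the heel. Thin blade: x -28..0, y 32..150, z -2..2 mm, +y to its tip. Working faces: stock underside y=0, and end face x=0 of stock and blade. Starts flat (z up), stock pointing ahead, heel far, blade to the left (yaw -0.1 to 0.35). Standing: y up.
- square_tip (a point): End of the square's blade (square frame x = -14, y = 150, z = 0 mm). When it lies flat the blade is 10 mm clear of the bench, its 28 mm width level, its middle 12 mm up.
- square_toe (a point): Middle of the free end of the square's stock (square frame x = -95, y = 16, z = 0 mm). Standing, the stock is a foot 95 long, 24 wide and 32 mm high that stands by itself.
- jig: Tilting-post jig, fixed to the bench: steel base plate 210 (x) x 100 (y) x 12 mm thick. Origin: middle of the plate's underside; x runs from the free end (towards the robot, within 0.25 rad) to the clevis foot and post at the far end. A thin clamp lever stands at the right (-y) of the clevis.
- post: The jig's upright: aluminium bar 40 wide (y) x 12 mm thick (x), its top 125 mm above the plate, a small black vee cradle behind its top. Origin on its pivot bolt, 14 mm above the plate and 6 mm behind the plain flat front face, which starts 2 mm above the plate.
- post_tilt (a joint): Lean of the post in rad: 0 = square to the plate, positive = leaning forwards over the plate, towards the robot (start 0.06 to 0.14; limits -0.06 and 0.2). No spring: pivot friction of about 0.1 N m keeps it where it is left, so 1 to 2 N at its top moves it.
- corner (a point): The corner to fill: fixed point on the top of the base plate, in the middle of the line where the post's front face meets the plate when the post is square (jig frame x = 65, y = 0, z = 12 mm). The square's heel belongs here; 170 mm of free plate lie in front of it.
- torch_head: Bystander: dark tubular torch head 41 mm across, 50 mm tall, standing behind the square, left of the post; origin at the middle of its underside. Behind it, keep the arm clear: a navy power screwdriver hangs point down over the bench (near x 0.73, y -0.14, from 0.09 m up) and a carton with a flap sloping forward stands left of that (x over 0.6, y over -0.08).
- tweezers: Bystander: steel tweezers 122 mm long, 10 mm high, lying near the front edge of the bench beside the square; origin at the middle of the underside.

How it is judged:
By the outcome, as a careful person would: the job done as asked, in the order asked, and still so for the second after the job is handed in, while the arm keeps its last pose, push and grip.
It also fails if it takes over 67 s, if anything falls off the work surface, if the arm or the gripper's body presses on something with over 40 N, if the wrist force passes 120 N, or if a joint passes its speed limit or range.

## Working session

There is one attempt and no reset: what is moved stays moved. The work goes in short steps, Python scripts to look and compute and a shell command to move; the robot and the scene stay as the last step left them, time stands still between calls to the robot, and variables do not carry over. Pictures are saved under pics/ and viewed, about 8 in all and at most 12, crops included, and the job is handed in when it is done.

```bash
ls; mkdir -p pics
cat > m.py <<'E'
from station import manip
import numpy as np, cv2
def pix(name,X):
    c=manip.camera_model(name); p=np.array(c['R'])@np.array(X)+np.array(c['t'])
    return np.array([c['fx']*p[0]/p[2]+c['cx'], c['fy']*p[1]/p[2]+c['cy']])
def ray(name,uv,z):
    c=manip.camera_model(name); R=np.array(c['R']);t=np.array(c['t'])
    d=R.T@np.array([(uv[0]-c['cx'])/c['fx'],(uv[1]-c['cy'])/c['fy'],1]); o=-R.T@t
    return o+d*(z-o[2])/d[2]
E
python3 - <<'E'
from m import *
for n in('top','side'):
    cv2.imwrite(f'pics/{n}0.png',manip.camera(n))
    c=manip.camera_model(n); print(n,-np.array(c['R']).T@np.array(c['t']),c['fx'])
    for k in('square','square_tip','square_toe','jig','post','corner','torch_head','tweezers'):
        r=manip.place_of(k,n); print(k,[(np.round(a['centre'],4).tolist(),round(a['conf'],2)) for a in r[:2]])
print(manip.state())
E
```

```text
pics
top [ 0.4354558  -0.09412343  1.04135418] 490.50047271728323
square [([0.4836, -0.1286, 0.0127], 0.8), ([0.389, -0.11, 0.0095], 0.23)]
square_tip [([0.4795, 0.0213, 0.012], 0.58)]
square_toe [([0.3916, -0.1131, 0.0101], 0.73)]
jig [([0.52, -0.3445, -0.0009], 0.84), ([0.4758, 0.0199, 0.009], 0.29)]
post [([0.5874, -0.3634, 0.0235], 0.95)]
corner [([0.5853, -0.3618, 0.0126], 0.6)]
torch_head [([0.6328, -0.1442, 0.0023], 0.89)]
tweezers [([0.4142, 0.2015, 0.0019], 0.59)]
side [0.4087823  0.66389747 0.45280615] 450.05423828132314
square [([0.4828, -0.1284, 0.0163], 0.96)]
square_tip [([0.4769, 0.0163, 0.0098], 0.92)]
square_toe [([0.3878, -0.1055, 0.0104], 0.97), ([0.4766, 0.0177, 0.0099], 0.55)]
jig [([0.5188, -0.345, 0.0049], 0.66)]
post [([0.5929, -0.3639, 0.0243], 0.96)]
corner [([0.5789, -0.3594, 0.0101], 0.87)]
torch_head [([0.6346, -0.1409, -0.0013], 0.72)]
tweezers [([0.4166, 0.2017, 0.0017], 0.56)]
{'time': 0.9, 'q': array([-1.42202484e+00,  5.26726641e-02,  1.61291371e+00, -1.84025393e-05,
        1.47601777e+00, -1.18980508e-01]), 'qd': array([-3.17916980e-04, -7.36086059e-04,  1.79044241e-03,  4.99462948e-05,
        1.84070461e-04,  1.47859448e-03]), 'joint_efforts': array([-1.30963832e-03, -3.93689990e+01, -3.70466065e+01, -5.51825542e-05,
        4.99246671e-04,  8.82629990e-06]), 'ee_pos': array([ 0.16535566, -0.60269832,  0.24831234]), 'ee_rot': array([-3.11347016e+00, -4.19329846e-01,  2.90423353e-05]), 'force': array([-0.05640073,  0.32452033, -0.34441238]), 'ft_torque': array([-0.03098305,  0.02428406, -0.01034155]), 'grip_width': 0.08527660050758272}
```

View pics/top0.png

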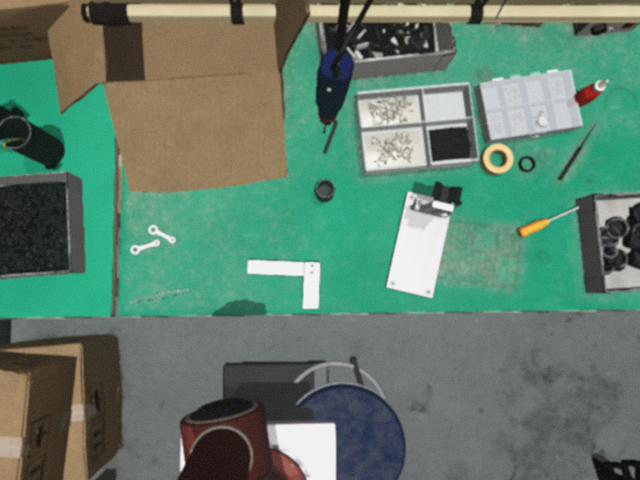

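View pics/side0.png

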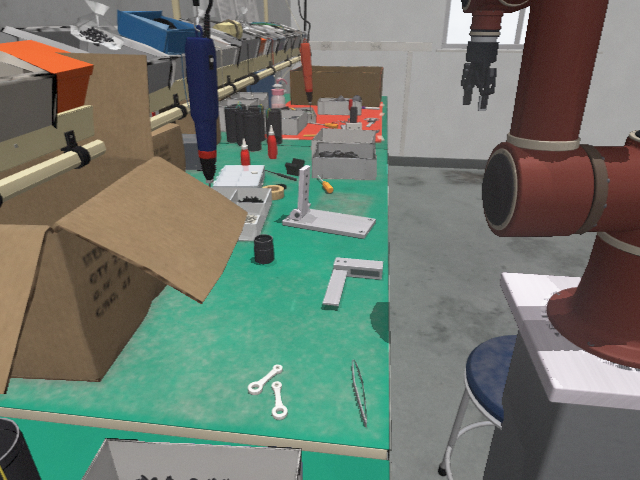

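The top view shows the square's heel at (319,262), its toe at (311,309) and its blade tip at (248,268). The plate runs from (410,292) at its free end to the post at (430,200). The torch head is at (324,190). In the side view the post, around (303,190), leans slightly towards the robot. Next I'll get accurate yaws.

```bash
cat >> m.py <<'E'
from scipy.spatial.transform import Rotation as Ro
def tool(zdir,ydir):
    z=np.array(zdir,float);z/=np.linalg.norm(z);y=np.array(ydir,float);y-=z*(y@z);y/=np.linalg.norm(y)
    return np.stack([np.cross(y,z),y,z],1)
def dif(p,R=None):
    s=manip.state();C=Ro.from_rotvec(s['ee_rot']).as_matrix()
    print('shift mm',np.round(C.T@(np.array(p)-s['ee_pos'])*1e3,1))
    if R is not None:
        r=Ro.from_matrix(C.T@R).as_rotvec(degrees=True); print('turn deg',np.round(r,2),'|',round(np.linalg.norm(r),1),'shift in target axes',np.round(R.T@(np.array(p)-s['ee_pos'])*1e3,1))
def st():
    s=manip.state();C=Ro.from_rotvec(s['ee_rot']).as_matrix()
    print('t',s['time'],'p',np.round(s['ee_pos'],4),'y',np.round(C[:,1],3),'z',np.round(C[:,2],3),'q',np.round(s['q'],2),'F',np.round(s['force'],1),'T',np.round(s['ft_torque'],2),'w',round(s['grip_width'],4))
E
python3 - <<'E'
from m import *
im=manip.camera('top')
def line(us_vs,z):
    P=np.array([ray('top',p,z)[:2] for p in us_vs]); vx,vy,x,y=cv2.fitLine(P.astype(np.float32),cv2.DIST_HUBER,0,1e-4,1e-4).ravel()
    if vx<0:vx,vy=-vx,-vy
    return round(float(np.arctan2(vy,vx)),4),np.round([x,y],4)
r=manip.cut_out('jig','top')[0]['region']; print(r.sum())
rows=range(215,285,3); L=[(np.where(r[v])[0].min()-.5,v) for v in rows]; Rr=[(np.where(r[v])[0].max()+.5,v) for v in rows]
print('jig left',line(L,.012),'right',line(Rr,.012))
r=manip.cut_out('square','top')[0]['region'].astype(np.uint8); v,u=np.where(r);print(r.sum(),u.min(),u.max(),v.min(),v.max())
c=range(253,297,3)
print('blade front/back',line([(k,np.where(r[:,k])[0].min()-.5) for k in c],.014),line([(k,np.where(r[:,k])[0].max()+.5) for k in c],.014))
rw=range(282,304,2)
print('stock L/R',line([(np.where(r[k])[0].min()-.5,k) for k in rw],.024),line([(np.where(r[k])[0].max()+.5,k) for k in rw],.024))
for n in('top','side'):
    if n=='side': manip.camera(n)
    for k in('post','jig','corner','square_tip','square_toe','square'): print(n,k,[np.round(a['centre'],4).tolist() for a in manip.place_of(k,n)[:1]])
st()
E
```

```text
5087
jig left (-0.2503, array([ 0.5074, -0.2887], dtype=float32)) right (-0.2618, array([ 0.5217, -0.3954], dtype=float32))
1560 248 320 259 307
blade front/back (1.5371, array([ 0.4883, -0.0303], dtype=float32)) (1.4917, array([ 0.4574, -0.0333], dtype=float32))
stock L/R (-0.0368, array([ 0.4203, -0.0949], dtype=float32)) (-0.0396, array([ 0.4178, -0.1287], dtype=float32))
top post [[0.5905, -0.3624, 0.0231]]
top jig [[0.5172, -0.3456, -0.004]]
top corner [[0.5796, -0.3612, 0.0131]]
top square_tip []
top square_toe []
top square [[0.4829, -0.1308, 0.011]]
side post [[0.5916, -0.3634, 0.0272]]
side jig [[0.5178, -0.3437, 0.0017]]
side corner [[0.5814, -0.3605, 0.0124]]
side square_tip [[0.4773, 0.0191, 0.0123]]
side square_toe [[0.3826, -0.1129, 0.0115]]
side square [[0.4839, -0.1326, 0.0125]]
t 1.7 p [ 0.1654 -0.6027  0.2483] y [ 0.265 -0.964  0.   ] z [-0. -0. -1.] q [-1.42  0.05  1.61 -0.    1.48 -0.12] F [ 0.3  0.5 -0.4] T [-0.02  0.04  0.01] w 0.0855
```

```bash
python3 -m inch '0 0 0 40 -30 0 0; 0 0 0 40 -30 0 0; 0 0 0 40 -30 0 0; 0 0 0 40 -30 0 0; 0 0 0 0 0 0 0'; python3 -c "from m import *;st()"
```

```text
time: 2.2
ee_pos: [0.2908, -0.4408, 0.2484]
ee_rot: [-3.112, -0.429, -0.002]
force: [0.5, 0.2, -0.2]
grip_width: 0.0855
t 2.2 p [ 0.2908 -0.4408  0.2484] y [ 0.27  -0.963 -0.   ] z [ 0.001  0.001 -1.   ] q [-1.13 -0.18  1.84  0.    1.49  0.17] F [ 0.5  0.2 -0.2] T [-0.05  0.02  0.01] w 0.0855
```

```bash
cat >> m.py <<'E'
xd=np.array([.9992,-.04,0]);yd=np.array([.04,.9992,0]);k=np.array([0,0,1.])
heel=np.array([.484,-.1305,.012])
a=np.array([.9674,-.2532,0]);n=np.array([.2532,.9674,0]);corner=np.array([.5815,-.3602,.012])
R1=tool(-.7071*yd-.7071*k,xd); P1=np.array([.4738,-.0345,.0215])
E
python3 - <<'E'
from m import *
st();dif(P1+[0,0.1,.12],R1)
E
```

```text
t 2.2 p [ 0.2908 -0.4408  0.2484] y [ 0.27  -0.963 -0.   ] z [ 0.001  0.001 -1.   ] q [-1.13 -0.18  1.84  0.    1.49  0.17] F [ 0.5  0.2 -0.2] T [-0.05  0.02  0.01] w 0.0855
shift mm [ 312.9 -437.9  107.7]
turn deg [-28.17 -38.89 -68.1 ] | 83.3 shift in target axes [ 438.5  162.6 -287.3]
```

```bash
python3 -m inch '0 0 0 31 -39 4 105; 0 0 0 31 -39 4 105; 0 0 0 31 -39 4 105; 0 0 0 31 -39 4 105; 0 0 0 31 -39 4 105' >/dev/null; python3 -m inch '0 0 0 31 -39 4 105; 0 0 0 31 -39 4 105; 0 0 0 31 -39 4 105; 0 0 0 31 -39 4 105; 0 0 0 31 -39 4 105'>/dev/null; python3 -m inch '0 0 -8 0 0 0 105;0 0 -8 0 0 0 105;0 0 -8 0 0 0 105;0 0 -8 0 0 0 105;0 0 -8 0 0 0 105' >/dev/null;python3 -m inch '0 0 -8 0 0 0 105;0 0 -8 0 0 0 105;0 0 -8 0 0 0 105;0 0 -8 0 0 0 105;0 0 0 0 0 0 105' >/dev/null;  python3 -c "from m import *;st();dif(P1+[0,0.1,.12],R1)"
```

```text
t 4.2 p [0.4839 0.013  0.2084] y [ 0.999 -0.047  0.   ] z [ 0. -0. -1.] q [-0.13 -0.27  1.98 -0.    1.43 -0.08] F [ 0.2 -0.2 -0.3] T [-0.02  0.01  0.  ] w 0.0503
shift mm [ 52.  -12.6  66.9]
turn deg [ -0.15 -44.99  -0.4 ] | 45.0 shift in target axes [ 84.1 -12.2  10.5]
```

```bash
python3 -m inch '0 -8 0 10 0 0 105;0 -8 0 10 0 0 105;0 -8 0 10 0 0 105;0 -8 0 10 0 0 105;0 -8 0 10 0 0 105' >/dev/null;python3 -m inch '0 -5 0 0 -5 0 105;0 0 0 0 -5 0 105;0 0 0 0 0 0 105' >/dev/null;  python3 -c "from m import *;st();dif(P1+yd*.03+k*.03,R1)"
```

```text
t 5.0 p [0.4756 0.0611 0.1945] y [ 0.999 -0.047  0.   ] z [-0.033 -0.705 -0.708] q [ 0.33 -0.02  1.92 -0.72  1.6   0.49] F [-0.9  0.6 -0.6] T [0.32 0.   0.02] w 0.0505
shift mm [ 54.6   2.4 147.6]
turn deg [-0.27 -0.08 -0.3 ] | 0.4 shift in target axes [ 54.8   2.  147.5]
```

```bash
python3 -m inch '0 0 0 14 0 37 105;0 0 0 14 1 37 105;0 0 0 14 1 37 105;0 0 0 12 0 36 105;0 0 0 0 0 0 105' >/dev/null
python3 - <<'E'
from m import *
st();dif(P1,R1)
s=manip.camera('side');t=manip.camera('top')
u=pix('side',P1).astype(int);w=pix('top',P1).astype(int)
f=lambda im,u:cv2.resize(im[max(0,u[1]-60):u[1]+60,u[0]-80:u[0]+80],(640,480))[:, :400+0*1]
A=cv2.resize(s[u[1]-60:u[1]+60,u[0]-50:u[0]+50],(400,480));B=cv2.resize(t[w[1]-60:w[1]+60,w[0]-50:w[0]+50],(400,480))
cv2.imwrite('pics/near1.png',np.hstack([A,B]))
E
```

```text
t 5.5 p [ 0.4715 -0.0075  0.0493] y [ 0.999 -0.052 -0.006] z [-0.041 -0.706 -0.707] q [ 0.21  0.14  2.03 -0.78  1.32  0.6 ] F [-1.4  0.4 -0.1] T [ 0.36 -0.01 -0.06] w 0.0502
shift mm [ 0.7  3.9 38.7]
turn deg [-0.74  0.   -0.23] | 0.8 shift in target axes [ 0.7  3.4 38.7]
```

View pics/near1.png

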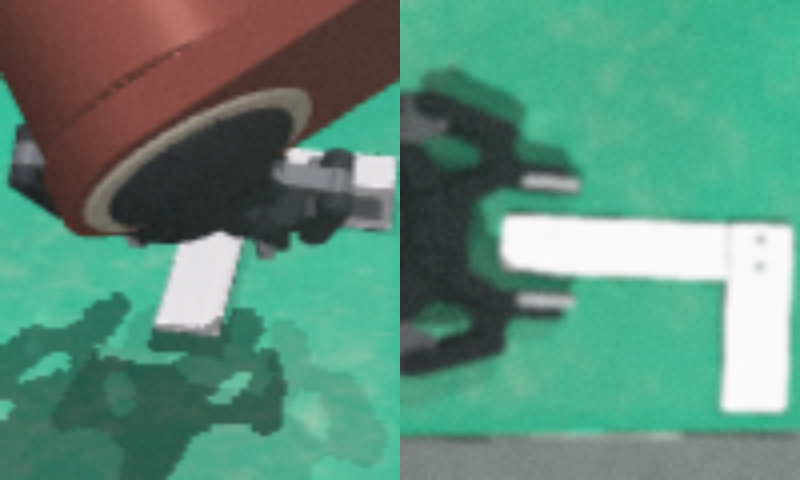

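The right half of the view shows the jaws at rows 182 and 300, straddling the blade (rows 215–280), well centred and with open bench beyond. I'll advance and grip.

```bash
python3 -m inch '0.7 0 0 0 0 15 105;0 0 0 0 0 15 105;0 0 0 0 0 8 105;0 0 0 0 0 0 105' >/dev/null; python3 -c "from m import *;st();dif(P1,R1)"; python3 -m inch '0 0 0 0 0 0 255;0 0 0 0 0 0 255;0 0 0 0 0 0 255;0 0 0 0 0 0 255;0 0 0 0 0 0 255' 110; python3 -c "from m import *;st();dif(P1,R1)"
```

```text
t 6.0 p [ 0.4724 -0.0324  0.025 ] y [ 0.998 -0.056 -0.01 ] z [-0.047 -0.706 -0.707] q [ 0.16  0.18  2.04 -0.81  1.26  0.61] F [ 0.2 -0.7  0.3] T [0.35 0.06 0.03] w 0.0502
shift mm [1.  1.5 3.9]
turn deg [-1.07  0.01 -0.24] | 1.1 shift in target axes [1.  1.5 3.9]
time: 6.5
ee_pos: [0.4737, -0.0311, 0.026]
ee_rot: [1.814, 1.724, -0.759]
force: [-0.5, 3.2, 0.6]
grip_width: 0.0213
t 6.5 p [ 0.4737 -0.0311  0.026 ] y [ 0.998 -0.055 -0.008] z [-0.044 -0.705 -0.708] q [ 0.16  0.18  2.04 -0.81  1.26  0.61] F [-0.5  3.2  0.6] T [ 0.65  0.02 -0.11] w 0.0213
shift mm [0.8 0.3 5.6]
turn deg [-0.9  -0.04 -0.28] | 0.9 shift in target axes [0.8 0.3 5.6]
```

The width of 21 mm is under 28 mm, so the pads have closed above or across the blade's edge. I'll reopen, go deeper and grip again.

```bash
python3 -m inch '0 0 0 0 0 0 105;0 0 0 0 0 0 105;0 0 0 0 0 0 105;0 0 0 0 0 0 105' 110 >/dev/null
python3 - <<'E'
from m import *
st();dif(P1,R1)
t=manip.camera('top');s=manip.camera('side')
w=pix('top',P1).astype(int);u=pix('side',P1).astype(int)
cv2.imwrite('pics/near2.png',np.hstack([cv2.resize(s[u[1]-60:u[1]+60,u[0]-50:u[0]+50],(400,480)),cv2.resize(t[w[1]-60:w[1]+60,w[0]-50:w[0]+50],(400,480))]))
print(manip.place_of('square_tip','top'),manip.place_of('square','top')[:1])
E
```

```text
t 6.9 p [ 0.4732 -0.0317  0.0257] y [ 0.998 -0.055 -0.009] z [-0.045 -0.706 -0.707] q [ 0.16  0.18  2.04 -0.81  1.26  0.61] F [-0.3  0.2  0.7] T [ 0.32 -0.01  0.04] w 0.0503
shift mm [1.  0.8 5. ]
turn deg [-0.97  0.01 -0.25] | 1.0 shift in target axes [1.  0.7 5. ]
[{'centre': [0.477, 0.0208, 0.0105], 'conf': 0.98}] [{'centre': [0.4836, -0.1318, 0.0119], 'conf': 0.86}]
```

View pics/near2.png

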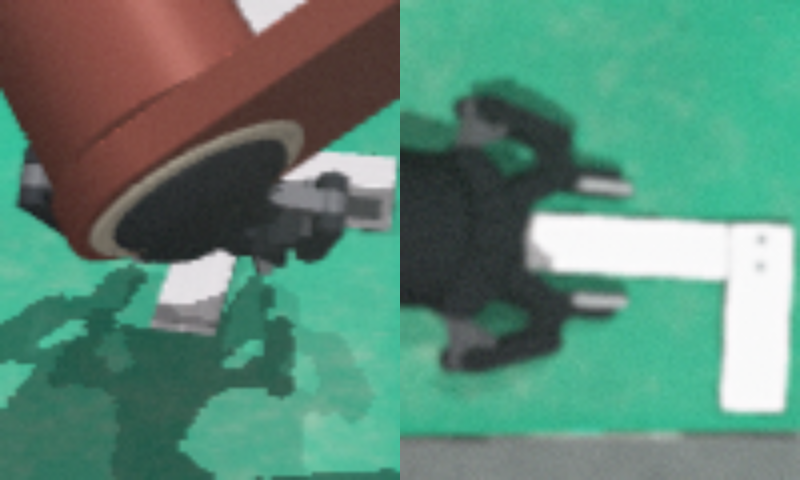

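The square hasn't moved. The fingertips (rows 185 and 300, column 630) straddle the blade but are still too high. I'll go about 7 mm deeper, watching the force.

```bash
python3 -m inch '0.9 0 0 0 0 2 105;0 0 0 0 0 2 105;0 0 0 0 0 2 105;0 0 0 0 0 0 105'; python3 -m inch '0 0 0 0 0 0 170;0 0 0 0 0 0 200;0 0 0 0 0 0 255;0 0 0 0 0 0 255;0 0 0 0 0 0 255' 110;  python3 -c "from m import *;st();dif(P1,R1)"
```

```text
time: 7.5
ee_pos: [0.4727, -0.036, 0.0212]
ee_rot: [1.825, 1.722, -0.777]
force: [-0.8, 1.2, 0.0]
grip_width: 0.05
time: 8.0
ee_pos: [0.4732, -0.0356, 0.0217]
ee_rot: [1.825, 1.722, -0.775]
force: [-0.4, 1.6, 0.7]
grip_width: 0.0233
t 8.0 p [ 0.4732 -0.0356  0.0217] y [ 0.998 -0.066 -0.019] z [-0.06  -0.705 -0.707] q [ 0.15  0.19  2.04 -0.81  1.26  0.61] F [-0.4  1.6  0.7] T [0.46 0.01 0.01] w 0.0233
shift mm [ 1.   0.5 -0.7]
turn deg [-1.83 -0.02 -0.27] | 1.8 shift in target axes [ 1.   0.5 -0.7]
```

```bash
python3 -m inch '0 0 0 0 0 0 255;0 0 0 0 0 0 255;0 0 0 0 0 0 255';  python3 - <<'E'
from m import *
st()
t=manip.camera('top');s=manip.camera('side')
w=pix('top',P1).astype(int)
cv2.imwrite('pics/near3.png',cv2.resize(t[w[1]-50:w[1]+50,w[0]-60:w[0]+60],(720,600),interpolation=cv2.INTER_CUBIC))
E
```

```text
time: 8.3
ee_pos: [0.4732, -0.0356, 0.0216]
ee_rot: [1.825, 1.722, -0.775]
force: [0.2, 2.5, 0.6]
grip_width: 0.0233
t 8.3 p [ 0.4732 -0.0356  0.0216] y [ 0.998 -0.066 -0.019] z [-0.06  -0.705 -0.707] q [ 0.15  0.19  2.04 -0.81  1.26  0.61] F [0.2 2.5 0.6] T [ 0.5  -0.04 -0.  ] w 0.0233
```

View pics/near3.png

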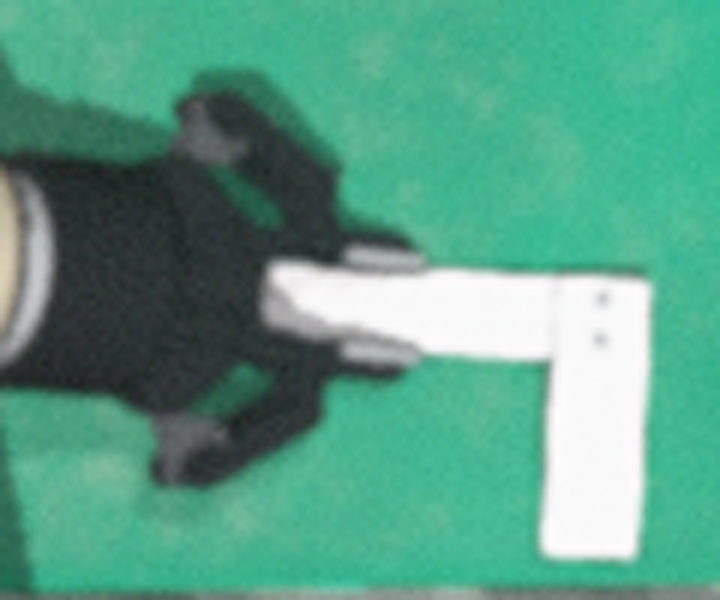

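The closed fingers are on both blade edges at around (385,255) and (380,355). The low width reading comes from gripping at the pad tips. I'll lift gently and check.

```bash
python3 -m inch '0 0 0 -7 0 -7 255;0 0 0 -14 0 -14 255;0 0 0 -14 0 -14 255;0 0 0 -21 0 -21 255;0 0 0 -21 0 -21 255' 120 >/dev/null; python3 -m inch '0 0 0 -21 0 -21 255;0 8 0 0 0 0 255;0 8 0 0 0 0 255;0 8 0 0 0 0 255;0 8 0 0 0 0 255' >/dev/null;  python3 -m inch '0 8 0 0 0 0 255;0 8 0 0 0 0 255;0 8 0 0 0 0 255;0 0 0 0 0 0 255'
python3 - <<'E'
from m import *
st()
manip.camera('side');manip.camera('top')
for c in('side','top'):
  for q in('square','square_tip','square_toe'):
    print(c,q,[(np.round(a['centre'],4).tolist(),round(a['conf'],2)) for a in manip.place_of(q,c)[:1]])
E
```

```text
time: 9.8
ee_pos: [0.4739, -0.0382, 0.1585]
ee_rot: [-2.188, -2.034, -0.187]
force: [-0.8, -0.6, -4.8]
grip_width: 0.023
t 9.8 p [ 0.4739 -0.0382  0.1585] y [ 0.997 -0.07  -0.024] z [-0.01   0.192 -0.981] q [-0.34 -0.21  2.03  0.18  1.41 -0.3 ] F [-0.8 -0.6 -4.8] T [-0.27 -0.19  0.04] w 0.023
side square [([0.4844, -0.0803, 0.071], 0.75)]
side square_tip [([0.4769, -0.0024, 0.1982], 0.74)]
side square_toe [([0.3885, -0.0669, 0.0867], 0.81)]
top square []
top square_tip [([0.5169, -0.3494, -0.0032], 0.36)]
top square_toe [([0.393, -0.068, 0.0832], 0.78)]
```

```bash
cat >> m.py <<'E'
z2=np.sin(np.radians(43))*n-np.cos(np.radians(43))*k
R2=tool(z2,a); P2=corner-.0725*a-.0089*n+.0965*k
E
python3 -c "
from m import *
dif(P2+.05*k,R2)"
```

```text
shift mm [-307.    53.7  -58.9]
turn deg [-6.08 32.06  9.4 ] | 34.0 shift in target axes [-218.   112.3 -201.1]
```

```bash
python3 -m inch '0 0 0 -44 8 -8 255;0 0 0 -44 8 -8 255;0 0 0 -44 8 -8 255;0 0 0 -44 8 -8 255;0 0 0 -44 8 -8 255' >/dev/null; python3 -m inch '0 0 0 -44 7 -9 255;0 0 0 -43 7 -9 255;-1.5 8 2.4 0 0 0 255;-1.5 8 2.4 0 0 0 255;-1.5 8 2.3 0 0 0 255' >/dev/null;  python3 -m inch '-1.5 8 2.3 0 0 0 255;0 0 0 0 0 0 255;0 0 0 0 0 0 255'
python3 - <<'E'
from m import *
st();dif(P2+.05*k,R2)
s=manip.camera('side');t=manip.camera('top')
w=pix('top',P2).astype(int);u=pix('side',P2).astype(int)
cv2.imwrite('pics/near4.png',np.hstack([cv2.resize(s[u[1]-60:u[1]+60,u[0]-50:u[0]+50],(400,480)),cv2.resize(t[w[1]-60:w[1]+60,w[0]-50:w[0]+50],(400,480))]))
for c in('side','top'):
  for q in('square','square_tip','square_toe'):
    print(c,q,[(np.round(a_['centre'],4).tolist(),round(a_['conf'],2)) for a_ in manip.place_of(q,c)[:1]])
E
```

```text
time: 11.5
ee_pos: [0.5089, -0.3513, 0.1565]
ee_rot: [-2.036, -1.569, -0.796]
force: [0.0, -0.5, -4.5]
grip_width: 0.023
t 11.5 p [ 0.5089 -0.3513  0.1565] y [ 0.967 -0.254 -0.002] z [ 0.171  0.658 -0.734] q [-0.95  0.36  1.54  0.56  1.75 -0.74] F [ 0.  -0.5 -4.5] T [-0.87  0.1  -0.03] w 0.023
shift mm [ 2.  -0.  -0.8]
turn deg [-0.05  0.2  -0.08] | 0.2 shift in target axes [ 2.  -0.  -0.8]
side square [([0.5251, -0.3462, 0.0606], 0.74)]
side square_tip []
side square_toe [([0.4326, -0.3227, 0.074], 0.71)]
top square [([0.5282, -0.3478, 0.0616], 0.98)]
top square_tip [([0.5114, -0.3384, 0.2104], 0.76)]
top square_toe [([0.4329, -0.3215, 0.0756], 0.87)]
```

View pics/near4.png

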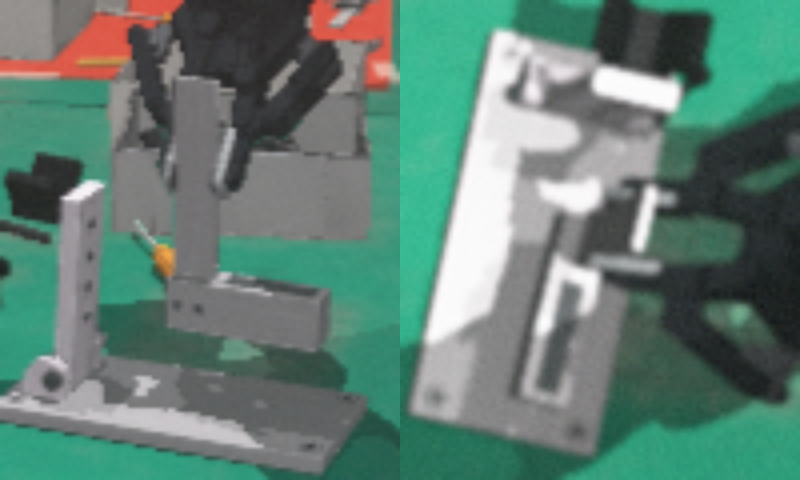

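The square hangs upright. In the left view its stock is at (250,310), level and above the plate. In the right view it is over the plate with the heel about 56 mm short of the post. I'll lower it onto the plate.

```bash
python3 -m inch '0 0 0 -9 0 10 255;0 0 0 -9 0 10 255;0 0 0 -7 0 7 255;0 0 0 -3.4 0 3.7 255;0 0 0 0 0 0 255'; python3 -m inch '0 0 0 -1 0 1.1 255;0 0 0 -1 0 1.1 255;0 0 0 -1 0 1.1 255;0 0 0 -1 0 1.1 255; 0 0 0 0 0 0 255'
```

```text
time: 12.4
ee_pos: [0.5083, -0.3505, 0.1139]
ee_rot: [-2.033, -1.565, -0.8]
force: [-0.2, -0.8, -5.3]
grip_width: 0.0231
time: 12.9
ee_pos: [0.5089, -0.351, 0.1096]
ee_rot: [-2.034, -1.568, -0.8]
force: [-0.5, -0.7, -5.1]
grip_width: 0.0232
```

```bash
python3 -m inch '0 0 0 -1 0 1.1 255;0 0 0 0 0 0 255'; python3 -m inch '0 0 0 -1 0 1.1 255; 0 0 0 0 0 0 255';python3 -m inch '0 0 0 -1 0 1.1 255; 0 0 0 0 0 0 255'
```

```text
time: 13.1
ee_pos: [0.5093, -0.3512, 0.1088]
ee_rot: [-2.035, -1.568, -0.801]
force: [0.3, -0.1, -2.3]
grip_width: 0.023
time: 13.3
ee_pos: [0.5096, -0.3515, 0.1084]
ee_rot: [-2.034, -1.569, -0.802]
force: [0.4, -0.3, 2.2]
grip_width: 0.023
time: 13.5
ee_pos: [0.5097, -0.3517, 0.1083]
ee_rot: [-2.033, -1.569, -0.804]
force: [-1.7, -0.9, 8.5]
grip_width: 0.0233
```

Contact. I'll relax the grip, open and retract along the tool axis.

```bash
python3 -m inch '0 0 0 0 0 0 255;0 0 0 0 0 0 255;0 0 0 0 0 0 200;0 0 0 0 0 0 105; 0 0 0 0 0 0 105' 20; python3 -m inch '0 0 0 0 0 0 105;0 0 0 0 0 -10 105;0 0 0 0 0 -20 105;0 0 0 0 0 -40 105;0 0 0 0 0 -40 105'
python3 - <<'E'
from m import *
st()
s=manip.camera('side');t=manip.camera('top')
w=pix('top',P2).astype(int);u=pix('side',P2).astype(int)
cv2.imwrite('pics/near5.png',np.hstack([cv2.resize(s[u[1]-50:u[1]+70,u[0]-50:u[0]+50],(400,480)),cv2.resize(t[w[1]-60:w[1]+60,w[0]-50:w[0]+50],(400,480))]))
for c in('side','top'):
  for q in('square','square_tip','square_toe','post','corner'):
    print(c,q,[(np.round(a_['centre'],4).tolist(),round(a_['conf'],2)) for a_ in manip.place_of(q,c)[:1]])
E
```

```text
time: 14.0
ee_pos: [0.5088, -0.351, 0.1053]
ee_rot: [-2.034, -1.568, -0.8]
force: [-0.2, -0.9, -0.9]
grip_width: 0.0497
time: 14.5
ee_pos: [0.4893, -0.4238, 0.1863]
ee_rot: [-2.033, -1.567, -0.8]
force: [0.4, -0.2, -0.2]
grip_width: 0.0501
t 14.5 p [ 0.4893 -0.4238  0.1863] y [ 0.967 -0.254 -0.002] z [ 0.172  0.661 -0.731] q [-1.03  0.42  1.41  0.53  1.85 -0.77] F [ 0.4 -0.2 -0.2] T [-0.34  0.04  0.03] w 0.0501
side square [([0.525, -0.3463, 0.0108], 0.76)]
side square_tip []
side square_toe [([0.433, -0.3213, 0.0295], 0.59)]
side post [([0.5895, -0.3644, 0.0263], 0.75)]
side corner [([0.5827, -0.3621, 0.0135], 0.63)]
top square [([0.4352, -0.3248, 0.0269], 0.59)]
top square_tip [([0.5102, -0.3443, 0.1627], 0.78)]
top square_toe [([0.4365, -0.323, 0.0253], 0.63)]
top post [([0.5889, -0.362, 0.0275], 0.6)]
top corner [([0.5833, -0.3591, 0.0118], 0.86)]
```

View pics/near5.png

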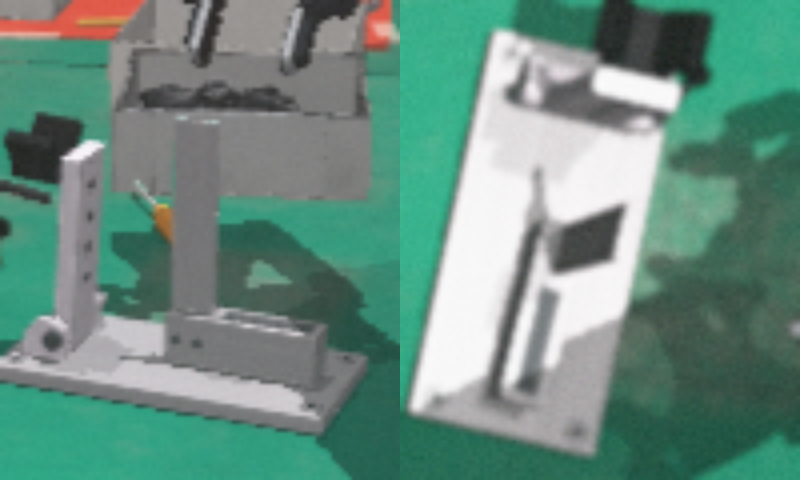

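The square now stands on the plate. In the left view its stock is at (245,350) with the blade upright; in the right view it is parallel to the plate's edges. I'll back off towards the robot and turn the hand so it grips the stock's sides from the front.

```bash
cat >> m.py <<'E'
z3=.5*a-.866*k; R3=tool(z3,-n); H=np.array([.525,-.3465,.012]); P3=H-.058*a+.026*k+.002*z3
E
python3 -m inch '0 0 0 0 -20 -10 105;0 0 0 0 -40 -10 105;0 0 0 0 -45 0 105;0 0 0 0 -25 0 105;0 0 0 0 0 0 105' >/dev/null; python3 -c "
from m import *
st();dif(P3-.1*z3,R3)"
```

```text
t 15.6 p [ 0.3587 -0.403   0.2003] y [ 0.966 -0.257 -0.002] z [ 0.174  0.66  -0.731] q [-1.19  0.22  1.63  0.45  1.9  -0.92] F [ 1.   0.7 -0. ] T [-0.33  0.06 -0.01] w 0.0506
shift mm [ 18.1  39.4 122.7]
turn deg [-53.57 -10.15  72.24] | 90.5 shift in target axes [ -4.4 -96.8  86.8]
```

```bash
python3 -m inch '-4.87 -0.92 6.57 0 0 0 105;-4.87 -0.92 6.57 0 0 0 105;-4.87 -0.92 6.57 0 0 0 105;-4.87 -0.92 6.57 0 0 0 105;-4.87 -0.92 6.57 0 0 0 105' >/dev/null; python3 -m inch '-4.87 -0.92 6.57 0 0 0 105;-4.87 -0.92 6.57 0 0 0 105;-4.87 -0.92 6.57 0 0 0 105;-4.87 -0.92 6.57 0 0 0 105;-4.87 -0.92 6.57 0 0 0 105' >/dev/null; python3 -m inch '-4.87 -0.92 6.57 0 0 0 105; 0 0 0 0 0 0 105' >/dev/null; python3 -c "
from m import *
st();dif(P3-.05*z3,R3)"
```

```text
t 16.8 p [ 0.362  -0.4021  0.201 ] y [-0.248 -0.969  0.001] z [ 0.486 -0.126 -0.865] q [-1.18 -0.36  2.12  0.47  1.09  0.49] F [ 0.4 -0.6 -0.8] T [0.09 0.18 0.02] w 0.0502
shift mm [ -7.2 -94.9 136.2]
turn deg [-0.09 -0.14  0.28] | 0.3 shift in target axes [ -7.3 -95.1 136. ]
```

```bash
python3 -m inch '0 0 0 -4 -48 0 105;0 0 0 -3 -47 20 105;0 0 0 0 0 45 105;0 0 0 0 0 45 105;0 0 0 0 0 26 105' >/dev/null; python3 -m inch '0 0 0 0 0 0 105' >/dev/null
python3 - <<'E'
from m import *
st();dif(P3,R3)
s=manip.camera('side');t=manip.camera('top')
w=pix('top',P3).astype(int);u=pix('side',P3).astype(int)
cv2.imwrite('pics/near6.png',np.hstack([cv2.resize(s[u[1]-70:u[1]+50,u[0]-50:u[0]+50],(400,480)),cv2.resize(t[w[1]-60:w[1]+60,w[0]-50:w[0]+50],(400,480))]))
for c in('side','top'):
  for q in('square','square_tip','square_toe','corner'):
    print(c,q,[(np.round(a_['centre'],4).tolist(),round(a_['conf'],2)) for a_ in manip.place_of(q,c)[:1]])
E
```

```text
t 17.4 p [ 0.4438 -0.3259  0.075 ] y [-0.247 -0.969 -0.005] z [ 0.481 -0.118 -0.869] q [-0.92 -0.19  2.21  0.47  0.76  0.61] F [-0.3 -0.5 -0.4] T [0.04 0.25 0.02] w 0.0502
shift mm [ 4.1 -0.3 46.9]
turn deg [-0.45  0.32  0.15] | 0.6 shift in target axes [ 3.8 -0.7 46.9]
side square [([0.5256, -0.3456, 0.0115], 0.81)]
side square_tip [([0.5134, -0.3455, 0.1606], 0.68)]
side square_toe [([0.4325, -0.3229, 0.0288], 0.56)]
side corner [([0.5831, -0.3577, 0.0134], 0.58)]
top square [([0.5257, -0.3473, 0.0124], 0.77)]
top square_tip [([0.5109, -0.343, 0.1608], 0.85)]
top square_toe [([0.4339, -0.3253, 0.0235], 0.81)]
top corner [([0.5834, -0.361, 0.015], 0.69)]
```

View pics/near6.png

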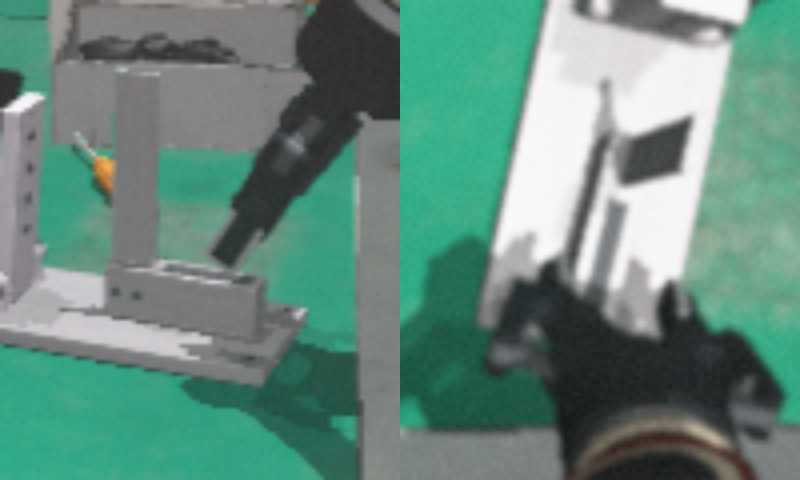

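The fingers straddle the stock: the tips are at (550,265) and (680,290) in the right view, on either side of its centre line at about 612. I'll advance and grip.

```bash
python3 -m inch '-0.4 0.3 0 2 0 15 105;0 0 0 2 0 15 105;0 0 0 0 0 10 105;0 0 0 0 0 5 105;0 0 0 0 0 0 105'; python3 -c "
from m import *
st();dif(P3,R3)"; python3 -m inch '0 0 0 0 0 0 170;0 0 0 0 0 0 255;0 0 0 0 0 0 255;0 0 0 0 0 0 255; 0 0 0 0 0 0 255' 60;python3 -c "
from m import *
st();dif(P3,R3)"
```

```text
time: 18.4
ee_pos: [0.4693, -0.3347, 0.0421]
ee_rot: [2.94, -0.378, 0.795]
force: [0.1, 0.2, 0.6]
grip_width: 0.0504
t 18.4 p [ 0.4693 -0.3347  0.0421] y [-0.255 -0.967  0.005] z [ 0.487 -0.133 -0.863] q [-0.88 -0.06  2.17  0.5   0.65  0.6 ] F [0.1 0.2 0.6] T [0.01 0.25 0.02] w 0.0504
shift mm [-3.  -2.7  4.9]
turn deg [ 0.31 -0.31  0.09] | 0.4 shift in target axes [-3.  -2.7  5. ]
time: 18.9
ee_pos: [0.4696, -0.3351, 0.0435]
ee_rot: [2.939, -0.378, 0.797]
force: [-4.5, 3.3, 6.0]
grip_width: 0.0228
t 18.9 p [ 0.4696 -0.3351  0.0435] y [-0.254 -0.967  0.006] z [ 0.488 -0.134 -0.862] q [-0.88 -0.06  2.17  0.5   0.65  0.6 ] F [-4.5  3.3  6. ] T [0.56 0.32 0.23] w 0.0228
shift mm [-4.1 -3.   6. ]
turn deg [ 0.34 -0.41  0.11] | 0.5 shift in target axes [-4.1 -2.9  6. ]
```

```bash
python3 -m inch '0 0 0 0 0 0 105;0 0 0 0 0 0 105;0 0 0 0 0 0 105;0 0 0 -2 -1 5 105;0 0 0 0 0 0 105'; python3 -m inch '0 0 0 0 0 0 170;0 0 0 0 0 0 255;0 0 0 0 0 0 255;0 0 0 0 0 0 255; 0 0 0 0 0 0 255' 80;python3 - <<'E'
from m import *
st();dif(P3,R3)
manip.camera('side');manip.camera('top')
for c in('side','top'):
  for q in('square','square_tip','square_toe','corner'):
    print(c,q,[(np.round(a_['centre'],4).tolist(),round(a_['conf'],2)) for a_ in manip.place_of(q,c)[:1]])
E
```

```text
time: 19.4
ee_pos: [0.4702, -0.3338, 0.0364]
ee_rot: [2.94, -0.379, 0.795]
force: [-0.6, 0.1, -0.5]
grip_width: 0.0503
time: 19.9
ee_pos: [0.4706, -0.3346, 0.0376]
ee_rot: [2.938, -0.378, 0.797]
force: [0.2, -1.4, -0.1]
grip_width: 0.0228
t 19.9 p [ 0.4706 -0.3346  0.0376] y [-0.255 -0.967  0.007] z [ 0.488 -0.135 -0.863] q [-0.88 -0.05  2.17  0.51  0.64  0.59] F [ 0.2 -1.4 -0.1] T [-0.13  0.39 -0.12] w 0.0228
shift mm [-1.8 -2.3  0.5]
turn deg [ 0.39 -0.4   0.11] | 0.6 shift in target axes [-1.8 -2.3  0.5]
side square [([0.5289, -0.3463, 0.0134], 0.58)]
side square_tip [([0.512, -0.3463, 0.1579], 0.68)]
side square_toe [([0.432, -0.3246, 0.0269], 0.91)]
side corner [([0.5811, -0.3603, 0.0117], 0.86)]
top square [([0.5259, -0.3458, 0.0122], 0.83)]
top square_tip [([0.5119, -0.3454, 0.1604], 0.67)]
top square_toe [([0.5823, -0.3601, 0.0117], 0.72)]
top corner [([0.5859, -0.3615, 0.0108], 0.66)]
```

```bash
python3 -m inch '0 0 0 8.7 0 5 255;0 0 0 8.7 0 5 255;0 0 0 8.7 0 5 255;0 0 0 8.7 0 5 255;0 0 0 0 0 0 255' 100;python3 - <<'E'
from m import *
st()
manip.camera('side');manip.camera('top')
for c in('side','top'):
  for q in('square','square_tip','square_toe','corner','post'):
    print(c,q,[(np.round(a_['centre'],4).tolist(),round(a_['conf'],2)) for a_ in manip.place_of(q,c)[:1]])
p=manip.state()['ee_pos']-np.array([.4706,-.3346,.0376]);print('moved a,n,k',p@a,p@n,p[2])
E
```

```text
time: 20.9
ee_pos: [0.51, -0.3442, 0.0377]
ee_rot: [2.94, -0.378, 0.797]
force: [3.8, -1.1, 0.9]
grip_width: 0.0223
t 20.9 p [ 0.51   -0.3442  0.0377] y [-0.254 -0.967  0.005] z [ 0.488 -0.133 -0.863] q [-0.83  0.04  2.08  0.49  0.62  0.65] F [ 3.8 -1.1  0.9] T [-0.13 -0.29  0.02] w 0.0223
side square [([0.5653, -0.3579, 0.0123], 0.92)]
side square_tip [([0.5538, -0.3552, 0.1606], 0.7)]
side square_toe [([0.473, -0.3338, 0.0266], 0.59)]
side corner [([0.581, -0.3585, 0.0129], 0.68)]
side post [([0.5931, -0.3643, 0.0241], 0.78)]
top square [([0.5669, -0.3576, 0.0137], 0.89)]
top square_tip [([0.5501, -0.3535, 0.1622], 0.79)]
top square_toe []
top corner [([0.5838, -0.3619, 0.0123], 0.81)]
top post [([0.5882, -0.3632, 0.0252], 0.93)]
moved a,n,k 0.03978633177183773 0.000533233604415935 0.00010744793665121849
```

```bash
for i in 1; do python3 -m inch '0 0 0 4.3 0 2.5 255;0 0 0 4.3 0 2.5 255;0 0 0 0 0 0 255'; python3 -m inch '0 0 0 1.7 0 1 255;0 0 0 0 0 0 255'; python3 -m inch '0 0 0 1.7 0 1 255;0 0 0 0 0 0 255';  python3 -m inch '0 0 0 1.7 0 1 255;0 0 0 0 0 0 255'; done
python3 - <<'E'
from m import *
st()
p=manip.state()['ee_pos']-np.array([.4706,-.3346,.0376]);print('moved a,n,k',p@a,p@n,p[2])
E
```

```text
time: 21.8
ee_pos: [0.5188, -0.3474, 0.0377]
ee_rot: [2.938, -0.378, 0.796]
force: [0.1, -1.4, -0.6]
grip_width: 0.0223
time: 22.0
ee_pos: [0.5204, -0.3478, 0.0377]
ee_rot: [2.939, -0.378, 0.795]
force: [-4.5, -0.1, 2.5]
grip_width: 0.0224
time: 22.2
ee_pos: [0.5223, -0.3482, 0.0377]
ee_rot: [2.939, -0.378, 0.795]
force: [-4.2, -0.1, 3.5]
grip_width: 0.0226
time: 22.4
ee_pos: [0.5243, -0.3487, 0.0377]
ee_rot: [2.939, -0.378, 0.796]
force: [-4.6, 0.6, 3.9]
grip_width: 0.0222
t 22.4 p [ 0.5243 -0.3487  0.0377] y [-0.255 -0.967  0.006] z [ 0.487 -0.134 -0.863] q [-0.82  0.07  2.05  0.47  0.61  0.68] F [-4.6  0.6  3.9] T [ 0.16  0.56 -0.03] w 0.0222
moved a,n,k 0.055499052807823586 -3.0053181268776402e-06 0.00010276438797551107
```

```bash
for i in 1; do python3 -m inch '0 0 0 0.9 0 0.5 255;0 0 0 0 0 0 255'; python3 -m inch '0 0 0 0.9 0 0.5 255;0 0 0 0 0 0 255';  python3 -m inch '0 0 0 0.9 0 0.5 255;0 0 0 0 0 0 255'; done
python3 - <<'E'
from m import *
st()
p=manip.state()['ee_pos']-np.array([.4706,-.3346,.0376]);print('moved a,n,k',p@a,p@n,p[2])
s=manip.camera('side');t=manip.camera('top')
for c in('side','top'):
  for q in('square','square_tip','square_toe','corner','post'):
    print(c,q,[(np.round(a_['centre'],4).tolist(),round(a_['conf'],2)) for a_ in manip.place_of(q,c)[:1]])
w=pix('top',corner).astype(int);u=pix('side',corner+.05*k).astype(int)
cv2.imwrite('pics/near7.png',np.hstack([cv2.resize(s[u[1]-45:u[1]+45,u[0]-37:u[0]+38],(400,480),interpolation=cv2.INTER_CUBIC),cv2.resize(t[w[1]-45:w[1]+45,w[0]-37:w[0]+38],(400,480),interpolation=cv2.INTER_CUBIC)]))
E
```

```text
time: 22.6
ee_pos: [0.5253, -0.3489, 0.0377]
ee_rot: [2.939, -0.378, 0.796]
force: [-5.6, 1.2, 3.5]
grip_width: 0.0226
time: 22.8
ee_pos: [0.5259, -0.349, 0.0377]
ee_rot: [2.94, -0.378, 0.794]
force: [-10.2, 1.2, 7.2]
grip_width: 0.0225
time: 23.0
ee_pos: [0.526, -0.3491, 0.0377]
ee_rot: [2.942, -0.377, 0.792]
force: [-19.9, 4.3, 14.6]
grip_width: 0.0219
t 23.0 p [ 0.526  -0.3491  0.0377] y [-0.253 -0.967  0.006] z [ 0.485 -0.132 -0.864] q [-0.81  0.07  2.04  0.47  0.62  0.68] F [-19.9   4.3  14.6] T [0.48 1.61 0.03] w 0.0219
moved a,n,k 0.05723070039917569 3.941911297410637e-05 7.008390374126094e-05
side square [([0.5839, -0.3602, 0.0135], 0.76)]
side square_tip [([0.5636, -0.3591, 0.1586], 0.84)]
side square_toe [([0.4896, -0.3423, 0.027], 0.93)]
side corner [([0.576, -0.3603, 0.0095], 0.96)]
side post [([0.5924, -0.3646, 0.0278], 0.76)]
top square [([0.5829, -0.3644, 0.0113], 0.65)]
top square_tip [([0.5669, -0.3592, 0.1606], 0.63)]
top square_toe [([0.5861, -0.3662, 0.0272], 0.72)]
top corner [([0.5853, -0.3626, 0.0133], 0.72)]
top post [([0.5894, -0.3651, 0.0249], 0.62)]
```

View pics/near7.png

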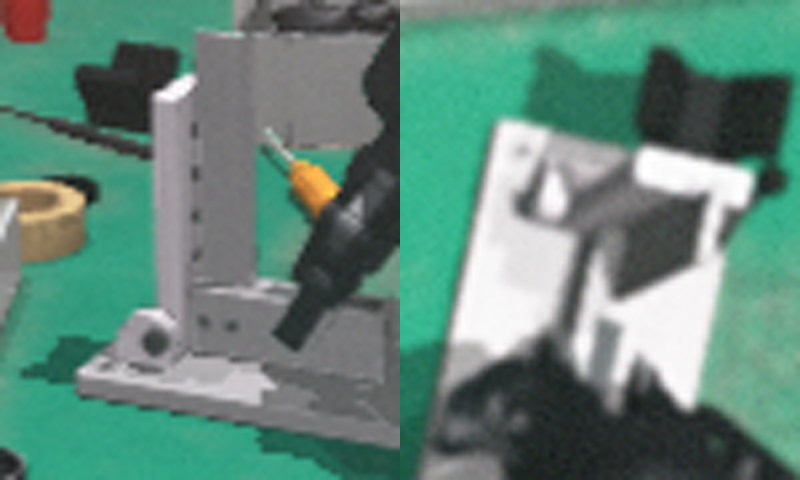

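The jaws hold the stock at (290,330). The blade lies against the post (edge at about column 193) and the stock appears flat on the plate. Force rose sharply to 20 N forward and 15 N up with almost no motion, so it is seated. I'll check for square with a model overlay.

```bash
cat > ov.py <<'E'
from m import *
import sys
s=manip.camera('side')
c0=corner
u=pix('side',c0+.05*k).astype(int); x0,y0=u[0]-50,u[1]-48; S=8
B=cv2.resize(s[y0:y0+75,x0:x0+100],(800,600),interpolation=cv2.INTER_CUBIC)
def ln(A,Bp,col):
    p=[tuple(int(round(v)) for v in ((pix('side',P)-[x0,y0]+.5)*S)) for P in(A,Bp)]; cv2.line(B,p[0],p[1],col,1,cv2.LINE_AA)
Q=lambda x,y,z:c0+x*a+y*n+z*k
for t in(0,.05):   # green: post upright, red: post leaning fwd 0.05 (front left & back left edges)
    f=lambda x,z:Q(.006+(x-.006)*np.cos(t)-(z-.014)*np.sin(t),.02,.014+(z-.014)*np.cos(t)+(x-.006)*np.sin(t))
    col=(0,255,0) if t==0 else (0,0,255)
    ln(f(0,.002),f(0,.125),col);ln(f(.012,.03),f(.012,.125),col)
for A,D in(((0,.012,0),(-.095,.012,0)),((0,.012,.032),(-.095,.012,.032)),((-.028,.002,.032),(-.028,.002,.15)),((0,.002,.125),(0,.002,.15)),((-.028,.002,.15),(0,.002,.15)),((0,.012,0),(0,.012,.032))): ln(Q(*A),Q(*D),(255,128,0))
cv2.imwrite(sys.argv[1],B)
E
python3 ov.py pics/ov1.png
```

```text
(no output)
```

View pics/ov1.png

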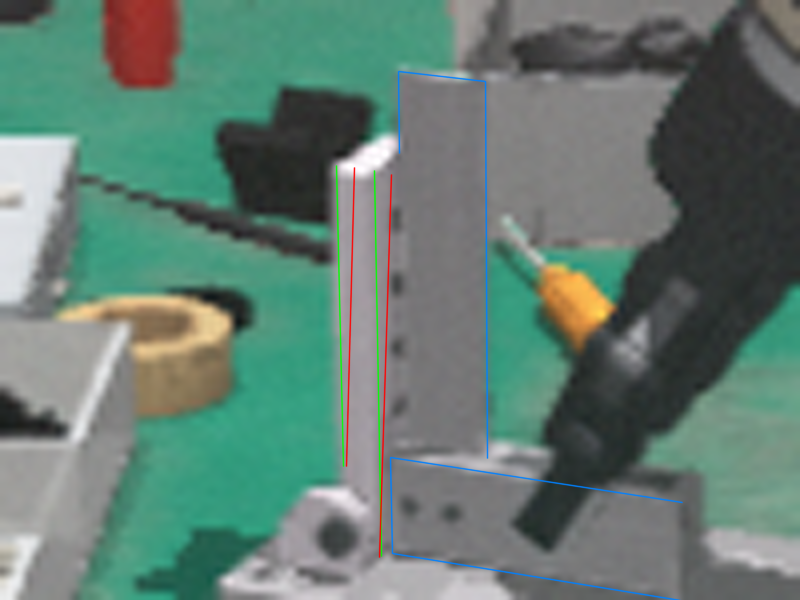

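The overlay matches: the post's edges lie on the green upright model, about 15 px clear of the 0.05 rad red one. The square's stock and blade lie on the blue model. I'll trim out the 0.35° of residual roll and check that the press holds.

```bash
python3 -m inch '0.3 0 0.17 0 0 0 255;0 0 0 0 0 0 255;0 0 0 0 0 0 255;0 0 0 0 0 0 255;0 0 0 0 0 0 255'; python3 -m inch '0 0 0 0 0 0 255;0 0 0 0 0 0 255;0 0 0 0 0 0 255;0 0 0 0 0 0 255;0 0 0 0 0 0 255'
python3 - <<'E'
from m import *
st()
manip.camera('side');manip.camera('top')
for q in('square','square_tip','square_toe','corner','torch_head','tweezers'):
  for c in('side','top'):
    print(c,q,[(np.round(a_['centre'],4).tolist(),round(a_['conf'],2)) for a_ in manip.place_of(q,c)[:1]])
E
python3 ov.py pics/ov2.png
```

```text
time: 24.15
ee_pos: [0.5259, -0.3492, 0.0376]
ee_rot: [2.946, -0.379, 0.795]
force: [-20.3, 4.5, 14.0]
grip_width: 0.022
time: 24.65
ee_pos: [0.5259, -0.3492, 0.0377]
ee_rot: [2.946, -0.379, 0.795]
force: [-20.5, 5.4, 14.9]
grip_width: 0.0219
t 24.65 p [ 0.5259 -0.3492  0.0377] y [-0.253 -0.967  0.   ] z [ 0.486 -0.128 -0.864] q [-0.82  0.07  2.04  0.48  0.62  0.68] F [-20.5   5.4  14.9] T [ 0.37  1.61 -0.06] w 0.0219
side square [([0.5822, -0.3616, 0.0104], 0.62)]
top square [([0.583, -0.3623, 0.0123], 0.83)]
side square_tip [([0.5685, -0.3595, 0.1596], 0.92)]
top square_tip [([0.5646, -0.3596, 0.1623], 0.67)]
side square_toe [([0.4873, -0.3367, 0.0281], 0.77)]
top square_toe []
side corner [([0.5833, -0.3595, 0.0091], 0.57)]
top corner [([0.6296, -0.1438, 0.0045], 0.6)]
side torch_head [([0.6366, -0.1435, -0.0021], 0.8)]
top torch_head [([0.631, -0.1438, 0.0004], 0.75)]
side tweezers [([0.4169, 0.2023, 0.001], 0.54)]
top tweezers [([0.414, 0.2046, 0.0027], 0.46)]
```

View pics/ov2.png

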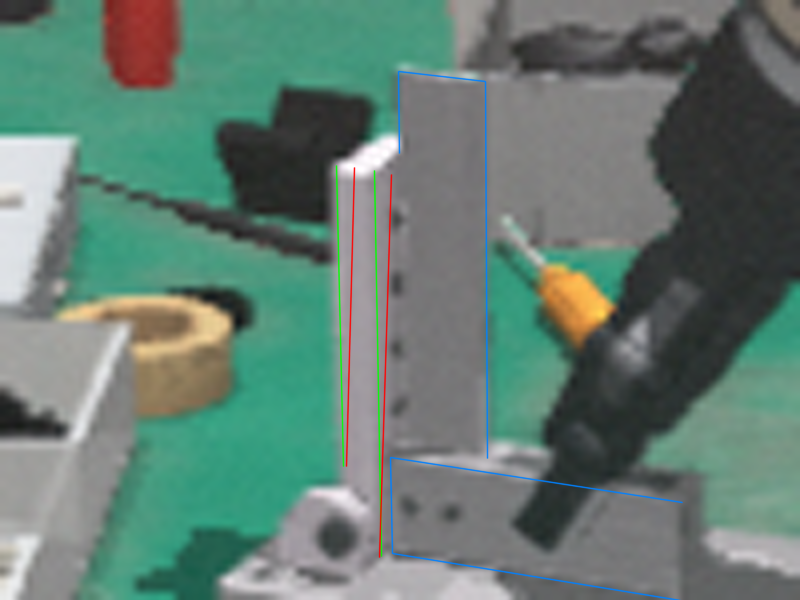

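The post and square still lie on the upright model, the press is steady, and the torch head and tweezers haven't moved. Handing in.

```bash
python3 -c "
from m import *
print(manip.finish_job());st()"
```

```text
the job is handed in; nothing more can be done
None
the job is handed in; nothing more can be done
```

The square is standing on its stock in the jig's corner with the post upright, and the arm is still gripping and pressing it. I handed the job in at about 25 s of the 67 s allowed.

**What I did:** I picked the square up by its blade, stood it on the base plate and let go. I then gripped the stock by its sides from the front and slid it about 57 mm into the corner.

**Last checks:**
- **Press:** it held steady over the last second before hand-in, at about 21 N forward and 15 N down, with no movement.
- **Upright and flat:** in the side view, the post and square edges lie on the model of an upright post and a flat-seated square. A 0.05 rad lean would have shown clearly.
- **Heel:** it is within about 1–2 mm of the corner sideways. The image networks scatter by a few mm, so I can't judge it closer than that.
- **Torch head and tweezers:** they are where they started, within measurement noise.

**What failed or disagreed:**
- **First blade grip:** the gripper read 21 mm on the 28 mm blade, so I opened and re-gripped slightly deeper. It still read 23 mm but held firmly. I put the low reading down to gripping at the pad tips.
- **First stock grip:** it sat about 6 mm high, so I re-gripped it deeper as well.
- **Sideways position:** after the re-grip, the arm's own position put the stock about 3 mm right of the jig's centre line, while the cameras said about 1 mm. I went with the cameras.
- **Network misreads:** the networks gave a few wrong finds, such as the corner reported at the torch head, which I ignored.

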